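# Wedge the rocking hardware chest

## Task

The blue hardware chest on the bench rocks because its foot under the brass corner plate is too short. With the fingertips only, press down on the brass corner to feel it rock and let it come back up, then push the red wedge, thin end first, along the bench under that foot until the chest stands level and no longer rocks, without jacking it up. Finally press down firmly on the brass corner again, with at least a kilogram's weight, and finish while still holding it down; pick nothing up, do not shove the chest out of place, and leave the other things alone.

Things in the scene. Friction and masses are not known exactly. Their poses are not given: they have to be found in the camera images.
- chest: Blue hardware chest, 220 (x) x 260 (y) x 90 mm, about 2.4 kg, on four rubber feet at x = +-90, y = +-110 mm: underside 24 mm, flat top 114 mm above the bench. Origin at bench level under its centre, z up; drawer fronts face -x; a 14 mm high handle on top, off the corner. Three feet reach the bench, that at (-90, -110) is too short. It stands level on the three, being loaded towards +x +y.
- corner (a point): Centre of the top of the brass plate (50 x 50 mm, 2 mm thick) on the chest's corner above the short foot, 116 mm above the bench: the place to press. 4 to 7 N down here rocks the chest about the diagonal between the neighbouring feet, until the short foot meets the bench 7 to 13 mm lower; let go, it tips back level.
- short_foot (a point): Point on the axis of the short foot, at the chest's underside, 24 mm above the bench while level. The foot is 18 mm across; its rounded end hangs 7 to 13 mm above the bench (how much is not known).
- wedge: Loose red wooden wedge, about 90 g, 120 mm long (x), 50 mm wide (y). Origin at the centre of its underside, z up. Its +x end is thin, 3 mm high; its upright back face at x = -60 mm is 26 mm high; the top slopes evenly. It lies on the bench on the chest's -y side, thin end turned roughly to the short foot; once tight it stays by friction.
- jar: Glass jar with an orange lid, 72 mm across, 110 mm tall; a bystander, origin at its underside.
- glue: White glue bottle with a red cap, 54 mm across, 150 mm tall; a bystander, origin at its underside.
- paintcan: White and green paint can, 108 mm across, 120 mm tall; a bystander, origin at its underside.
- offcut1: Dark wooden offcut, 90 x 45 x 20 mm; a bystander, origin at its underside.
- offcut2: Wooden offcut, 40 x 70 x 30 mm; a bystander, origin at its underside.
- driver: Screwdriver lying on the bench; a bystander, origin at its middle.
- stone: Grey sharpening stone, 60 x 150 x 25 mm; a bystander, origin at its underside.
There are look-alikes about, which are no part of the job. Of the things shaped like the wedge, the red one is meant.

How it is judged (in metres and radians):
On the way, in this order (a step that is already met when the one before it is completed fails the run):
1. the brass corner is pressed and the chest rocks (contact force between the fingers and chest above 1 N and horizontal distance between corner and the grasp point below 0.045 m and angle between chest's own z axis and vertical above 0.03 rad), for 0.1 s.
2. the wedge is under the short foot and the chest stands level, not being pressed (x of short_foot in the frame of wedge between -0.055 and 0.058 m and y of short_foot in the frame of wedge between -0.028 and 0.028 m and angle between chest's own z axis and vertical below 0.013 rad and contact force between the fingers and chest below 0.5 N), for 0.2 s.
At the end, for the whole second after the job is handed in: The fingers press over 8 N on the brass corner (grasp point within 45 mm of its centre seen from above); the chest, within 30 mm of its start, stays level within 0.013 rad (2 mm at the corner), borne over 1 N by the wedge lying flat on the bench under the short foot (x of short_foot in the frame of wedge between -0.055 and 0.058 m and y of short_foot in the frame of wedge between -0.028 and 0.028 m and angle between chest's own z axis and vertical below 0.013 rad and contact force between the fingers and chest above 8 N and contact force between wedge and chest above 1 N and distance of chest from where it was at the start of the episode below 0.03 m and height (world z) of wedge below 0.006 m and horizontal distance between corner and the grasp point below 0.045 m); the arm keeps its last pose, push and grip.
It fails at once if the wedge is lifted off the bench or tipped (height (world z) of wedge above 0.015 m or angle between wedge's own z axis and vertical above 0.4 rad).
It fails at once if the chest is lifted (height (world z) of chest above 0.015 m).
It fails at once if the chest is shoved more than 40 mm (distance of chest from where it was at the start of the episode above 0.04 m).
It fails at once if a bystander is moved more than 30 mm (distance of any of jar, glue, paintcan, offcut1, offcut2, driver, stone from where it was at the start of the episode above 0.03 m).
It also fails if it takes over 72 s, if anything falls off the work surface, if the arm or the gripper's body presses on something with over 40 N, if the wrist force passes 120 N, or if a joint passes its speed limit or range.

## Robot

A 6-joint arm with a two-finger parallel gripper is mounted at the origin on the work surface. World frame = base frame: x ahead of the robot, y to its left, z up, the work surface at z = 0. Lengths are in mm, angles in rad, forces in N, time in s.
With the tool pointing down it reaches from about 300 to 775 mm from the base axis. Payload 14.6 kg.
Tool frame: the origin (TCP) lies at the very end of the fingers, on their centre line; the grasp point (between the pads) lies 19 mm behind it; z points along the fingers, y is the line along which they close (so a half turn about z gives the same grasp; the last joint's range is limited). The gripper opens to 94 mm and grips with 3 to 60 N. Pads are 16 mm wide; open, the fingers measure 119 mm over their backs; the gripper's body (75 mm by 177 mm) begins 78 mm behind the grasp point.
Start: joints at [-1.26, 0.3, 1.521, -0, 1.321, -0.067], TCP at [202.874, -511.206, 205.446] pointing down, gripper open.
Joint ranges: [-3.03, 3.03], [-0.79, 2.21], [0.23, 2.52], [-1.04, 4.18], [0, 3.07], [-2.55, 2.55]. Speed limits (rad/s): [2.22, 2.22, 2.57, 3.14, 3.14, 3.14].

## Interface

Orientations are given as [roll, pitch, yaw] about the fixed x, y, z axes, in that order (R = Rz(yaw) Ry(pitch) Rx(roll)).
In Python, from cell import manip gives the robot as it stands.
- The arm moves only by the tool servo_tool, never from a script. Its argument "motion" is a list that holds one entry, the list of rows, each a list of 7 numbers: the shift along the world's x, y, z as a fraction of full scale, then the turn, a rotation vector about the world's x, y, z as a fraction of full scale, then the closure, from 0 (fully open) to 1 (shut). In form: [[[x, y, z, rx, ry, rz, gripper], ...]]. A call has 1 to 10 rows; each row is the pose to reach, as a shift and turn from the pose commanded when the call began, turning the shorter way round; what a row does not reach only later rows make up. Full scale, the value 1, is 0.5 m for a shift and pi rad for a turn. A row lasts 1/10 s, in which the tool goes at most 50 mm and 8.59 degrees, less where a joint would pass 70% of its speed; a pose out of reach is approached as far as the arm can. A call with a number of a shift or a turn outside -1 to 1 is refused whole. A call with a gripper value outside its range is refused whole. The fingers move at their own pace and stop on an object; "newtons" is the grip in N (left out, the last holds). Time passes only in rows, so rows that repeat a pose let the fingers close. It gives the time, the measured TCP pose, the force, the opening and the grip force at its end, in the units of the state.
- manip.read_state(): the state, without advancing time (a new reading comes with each control period).
- manip.camera(name): name is "side" or "top" or "wrist"; returns a dict with "frame" (420x560x3 uint8, red, green, blue), "range_z" (420x560 float32, mm along the optical axis (not along the pixel's ray), 0 where there is no reading), "vfov" (degrees; the focal length in pixels is half the picture's height over the tangent of half this angle, whatever the lens; pixels are square), "cx", "cy" (the principal point, pixels), "cam_to_world" (4x4, takes a point from camera to world coordinates). Camera axes: x right, y down, z forward; pixel columns grow to the right and rows downward; lengths in mm; the calibration is good to about 2 mm. A picture is of the moment at which its call begins.
- manip.sign_off(): hands the job in; it is judged then, once.
The state is a dict: "clock": time; "joints": joint angles; "qd": joint speeds; "effort": joint torques, N m; "eef_pos": TCP position; "eef_rot": TCP orientation; "wrist_force": force on the tool from outside, world axes, zero at the start; "moment": the same for the moment, N m; "finger_gap": finger opening in mm; "finger_force": force on a finger pad.
Only numpy, scipy, OpenCV 4.12 (cv2) and the standard library are available. Lean on these libraries where they do the work, as an engineer would, in place of code of your own. Each camera call takes 0.05 s, during which the arm holds its last target. There are 200 camera calls.

## Working session

There is one attempt and no reset: what is moved stays moved. The work goes in short steps, Python scripts to look and compute and a tool call to move; the robot and the scene stay as the last step left them, time stands still between calls to the robot, and variables do not carry over. Pictures are saved under pics/ and viewed, at most 10 in all, crops included, and the job is handed in when it is done.

Besides the shell and the picture viewer there is one more tool, called after "Request:" as name(argument=value, ...) on one line, values as JSON. servo_tool: Moves the arm, as the interface text tells. Its arguments: {"type":"object","properties":{"motion":{"type":"array"},"newtons":{"type":"number"}},"required":["motion"]}

```bash
mkdir -p pics; cat > h.py <<'E'
import numpy as np, cv2
from cell import manip
def grab(n):
    c=manip.camera(n); np.savez('last_%s.npz'%n,**c); return c
def load(n): return dict(np.load('last_%s.npz'%n))
def P(c,u,v,z=None):
    f=210/np.tan(np.radians(float(c['vfov']))/2)
    d=np.array([(u-c['cx'])/f,(v-c['cy'])/f,1.]); T=c['cam_to_world']
    if z is None:
        w=np.median(c['range_z'][int(v)-1:int(v)+2,int(u)-1:int(u)+2]); return T[:3,:3]@(d*w)+T[:3,3]
    r=T[:3,:3]@d; return T[:3,3]+r*(z-T[2,3])/r[2]
E
python3 - <<'E'
from h import *
s=[grab(n)for n in('top','side')]
for n,c in zip(('top','side'),s): cv2.imwrite('pics/%s0.png'%n,cv2.resize(c['frame'][:,:,::-1],(800,600)))
st=manip.read_state(); print(st)
E
```

```text
{'clock': 0.1, 'joints': array([-1.25958749e+00,  3.00391158e-01,  1.52145347e+00, -9.80824700e-06,
        1.32068852e+00, -6.66065770e-02]), 'qd': array([-0.00022814, -0.00188926, -0.00173603,  0.00030391, -0.00029807,
       -0.00156426]), 'effort': array([ 4.04448219e-03, -5.32638717e+01, -3.53284979e+01,  7.10049109e-02,
        2.34556070e-02, -5.60051922e-05]), 'eef_pos': array([ 202.81847519, -511.01750944,  204.98415972]), 'eef_rot': array([-3.14065360e+00, -5.31175862e-05,  3.77817819e-01]), 'wrist_force': array([-0.43166886,  0.74807008,  0.36776234]), 'moment': array([ 0.00827433,  0.02465862, -0.02099663]), 'finger_force': 0.0, 'finger_gap': 94.05745954095995}
```

View pics/top0.png

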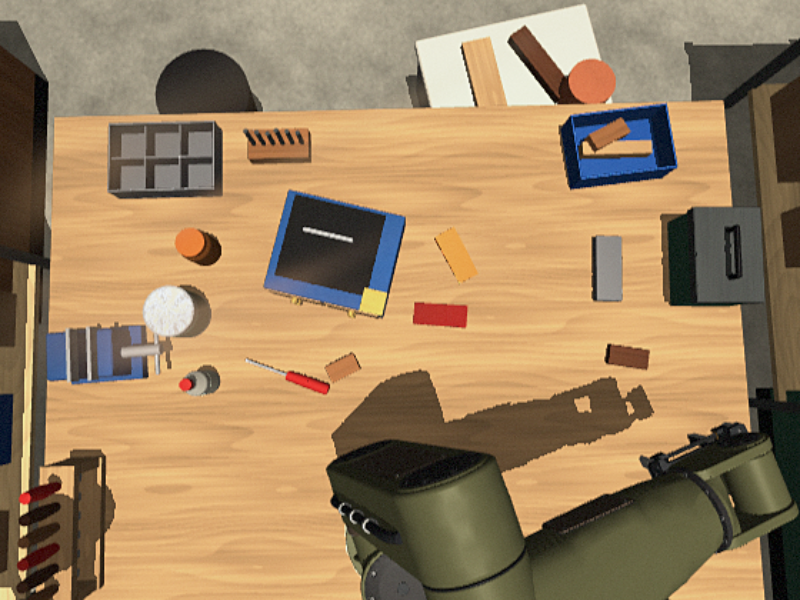

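View pics/side0.png

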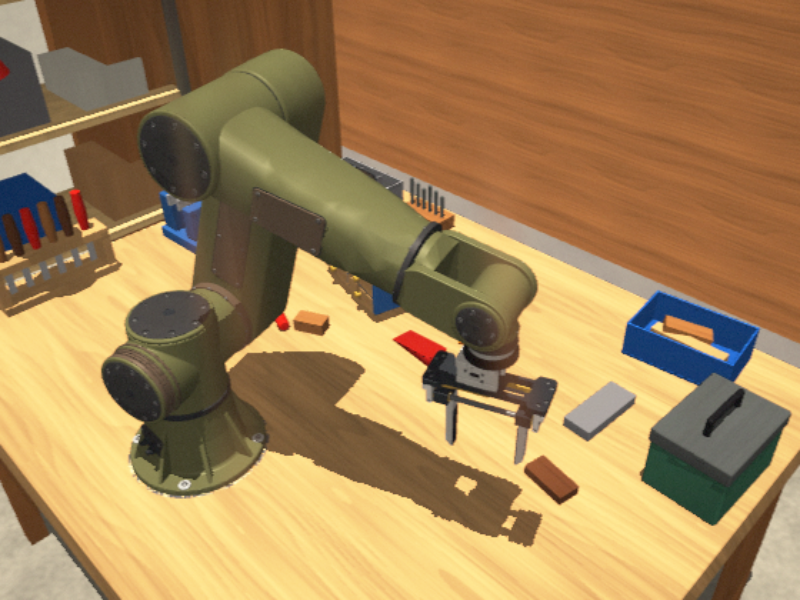

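The top view (800x600 pixels) shows the blue chest at (335,253) with its brass corner at (374,301). The candidates for the wedge are the red block at (440,315), the orange/yellow look-alike at (456,254), offcut2 at (342,367) and the dark offcut at (627,356). I choose the red one and check it in a crop.

```bash
python3 - <<'E'
from h import *
c=load('top'); im=c['frame']
x0,y0,x1,y1=175,125,345,245
cv2.imwrite('pics/crop.png',cv2.resize(im[y0:y1,x0:x1,::-1],None,fx=4.7,fy=4.7,interpolation=cv2.INTER_CUBIC))
hsv=cv2.cvtColor(im,cv2.COLOR_RGB2HSV).astype(int); H,S,V=hsv[...,0],hsv[...,1],hsv[...,2]
vv,uu=np.mgrid[:420,:560]
box=(uu>x0)&(uu<x1)&(vv>y0)&(vv<y1)
def pts(m): return np.array([P(c,u,v) for v,u in np.argwhere(m)])
for n,m in dict(red=box&((H<5)|(H>174))&(S>170)&(uu>280),brass=box&(H>22)&(H<34)&(S>120)&(vv>195)&(uu>245)&(uu<275),blue=box&(H>100)&(H<125)&(S>120),orange=box&(H>14)&(H<24)&(S>160)&(uu>295)&(vv<200)).items():
    p=pts(m); p0=p
    if n in('blue','brass'): p=p[p[:,2]>100]
    print(n,len(p),len(p0),'z',np.percentile(p[:,2],[2,50,98]).round(1)); r=cv2.minAreaRect(p[:,:2].astype(np.float32)); print(r, cv2.boxPoints(r).round(1).tolist())
    if n=='red': 
        A=np.c_[p[:,:2],np.ones(len(p))]; print('plane',np.linalg.lstsq(A,p[:,2],rcond=None)[0])
print(c['cam_to_world'].round(3))
E
```

```text
red 541 541 z [ 2.3 14.  24.5]
((485.5858459472656, -99.626708984375), (119.38356018066406, 47.140525817871094), 83.59327697753906) [[455.5, -156.3000030517578], [502.29998779296875, -161.60000610351562], [515.7000122070312, -42.900001525878906], [468.79998779296875, -37.70000076293945]]
plane [ 5.39372542e-03 -1.80423156e-01 -6.82554958e+00]
brass 256 257 z [110.2 115.1 117.1]
((509.3843688964844, 48.08502197265625), (48.90993118286133, 47.38069534301758), 75.94558715820312) [[480.5, 30.100000381469727], [526.4000244140625, 18.600000381469727], [538.2999877929688, 66.0999984741211], [492.29998779296875, 77.5999984741211]]
blue 1592 1626 z [109.8 113.1 115.2]
((618.7907104492188, 127.24809265136719), (258.95538330078125, 215.50833129882812), 74.96321868896484) [[481.1000061035156, 30.200000762939453], [689.2999877929688, -25.799999237060547], [756.4000244140625, 224.3000030517578], [548.2999877929688, 280.20001220703125]]
orange 554 554 z [ 2.  13.4 24.6]
((621.928466796875, -143.27099609375), (119.02510070800781, 50.319252014160156), 26.6092472076416) [[557.5, -147.39999389648438], [580.0, -192.39999389648438], [686.4000244140625, -139.10000610351562], [663.9000244140625, -94.0999984741211]]
[[-2.800000e-02 -9.950000e-01  9.200000e-02  3.896260e+02]
 [-1.000000e+00  2.700000e-02 -6.000000e-03 -3.518000e+00]
 [ 4.000000e-03 -9.200000e-02 -9.960000e-01  1.329714e+03]
 [ 0.000000e+00  0.000000e+00  0.000000e+00  1.000000e+00]]
```

View pics/crop.png

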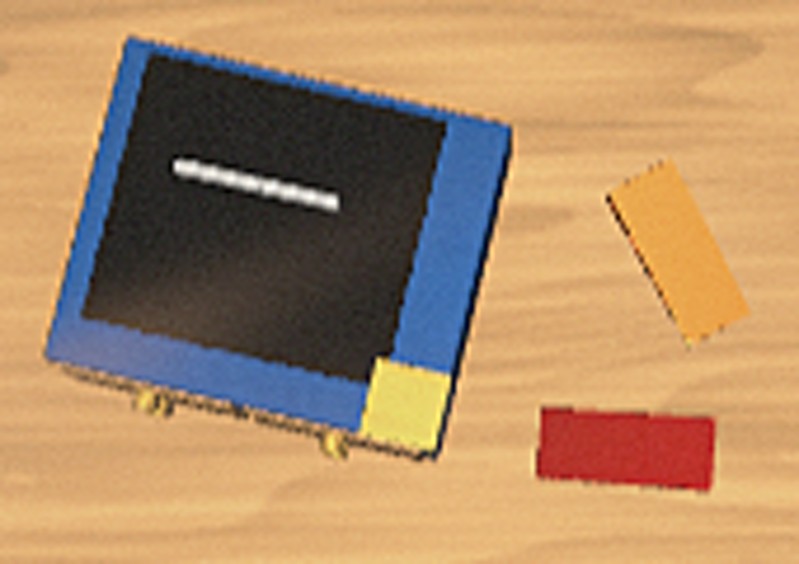

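The crop confirms the red wedge: its tall back edge is at about x=713 and the thin end at x=540, facing the brass plate at (408,400). The orange look-alike is at (678,250). From depth, the short foot is at about (504,45). The wedge runs from its back at (479,-159) to its tip at (492,-40), so its axis already points at the foot. I'll go above the corner first.

Request:
servo_tool(motion=[[[0.304,0.562,0,0,0,0.297,0.78],[0.304,0.562,0,0,0,0.297,0.78],[0.304,0.562,0,0,0,0.297,0.78],[0.304,0.562,0,0,0,0.297,0.78],[0.304,0.562,0,0,0,0.297,0.78],[0.304,0.562,0,0,0,0.297,0.78],[0.304,0.562,0,0,0,0.297,0.78],[0.304,0.562,0,0,0,0.297,0.78],[0.304,0.562,0,0,0,0.297,0.78],[0.304,0.562,0,0,0,0.297,0.78]]], newtons=10)

```text
clock: 1.1
eef_pos: [354.4, -231.1, 205.3]
eef_rot: [-3.141, -0.0, 1.309]
wrist_force: [0.5, 0.5, 0.5]
finger_gap: 21.3
finger_force: 0.0
```

Request:
servo_tool(motion=[[[0.304,0.55,0,0,0,0,0.78],[0.304,0.55,0,0,0,0,0.78],[0.304,0.55,0,0,0,0,0.78],[0.304,0.55,0,0,0,0,0.78],[0.304,0.55,0,0,0,0,0.78],[0.304,0.55,0,0,0,0,0.78],[0.304,0.55,0,0,0,0,0.78],[0.304,0.55,0,0,0,0,0.78],[0.304,0.55,0,0,0,0,0.78],[0.304,0.55,0,0,0,0,0.78]]])

```text
clock: 2.1
eef_pos: [506.5, 43.1, 205.5]
eef_rot: [-3.142, 0.0, 1.309]
wrist_force: [-0.4, -0.4, 0.8]
finger_gap: 20.8
finger_force: 0.0
```

Request:
servo_tool(motion=[[[0,0,-0.08,0,0,0,0.78],[0,0,-0.14,0,0,0,0.78],[0,0,-0.16,0,0,0,0.78],[0,0,-0.168,0,0,0,0.78],[0,0,-0.17,0,0,0,0.78],[0,0,-0.17,0,0,0,0.78]]])

```text
clock: 2.7
eef_pos: [507.4, 44.6, 121.7]
eef_rot: [3.14, -0.0, 1.311]
wrist_force: [-0.0, -0.0, 0.4]
finger_gap: 20.3
finger_force: 0.0
```

Request:
servo_tool(motion=[[[0,0,-0.004,0,0,0,0.78],[0,0,-0.008,0,0,0,0.78],[0,0,-0.01,0,0,0,0.78],[0,0,-0.012,0,0,0,0.78],[0,0,-0.014,0,0,0,0.78],[0,0,-0.016,0,0,0,0.78],[0,0,-0.016,0,0,0,0.78]]])

```text
clock: 3.4
eef_pos: [506.0, 44.3, 113.4]
eef_rot: [-3.14, 0.002, 1.311]
wrist_force: [-14.5, -4.8, 18.8]
finger_gap: 20.4
finger_force: 9.6
```

Request:
servo_tool(motion=[[[-0.003,-0.0014,0,0,0,0,0.78],[-0.006,-0.0027,-0.001,0,0,0,0.78],[-0.0076,-0.0034,-0.003,0,0,0,0.78],[-0.0092,-0.0041,-0.005,0,0,0,0.78],[-0.0092,-0.0041,-0.005,0,0,0,0.78]]])

```text
clock: 3.9
eef_pos: [502.4, 42.7, 110.2]
eef_rot: [3.141, -0.0, 1.311]
wrist_force: [0.1, 0.2, 5.5]
finger_gap: 20.6
finger_force: 2.6
```

Request:
servo_tool(motion=[[[-0.0016,-0.0007,-0.002,0,0,0,0.78],[-0.0032,-0.0014,-0.004,0,0,0,0.78],[-0.0048,-0.0021,-0.006,0,0,0,0.78],[-0.0048,-0.0021,-0.006,0,0,0,0.78]]])

```text
clock: 4.3
eef_pos: [500.0, 41.6, 107.0]
eef_rot: [3.141, -0.0, 1.311]
wrist_force: [0.6, 0.2, 4.3]
finger_gap: 20.8
finger_force: 2.2
```

Request:
servo_tool(motion=[[[-0.0016,-0.0007,-0.002,0,0,0,0.78],[-0.0024,-0.001,-0.003,0,0,0,0.78],[-0.0024,-0.001,-0.003,0,0,0,0.78]]])

```text
clock: 4.6
eef_pos: [499.0, 41.2, 105.7]
eef_rot: [3.141, -0.0, 1.311]
wrist_force: [1.3, 0.1, 5.7]
finger_gap: 20.5
finger_force: 2.8
```

Request:
servo_tool(motion=[[[-0.0008,-0.0004,-0.001,0,0,0,0.78],[-0.0016,-0.0007,-0.002,0,0,0,0.78],[-0.0016,-0.0007,-0.002,0,0,0,0.78]]])

```text
clock: 4.9
eef_pos: [498.7, 41.0, 105.2]
eef_rot: [3.139, -0.001, 1.311]
wrist_force: [1.9, 1.7, 10.3]
finger_gap: 20.6
finger_force: 4.6
```

Request:
servo_tool(motion=[[[0.004,0.0018,0.005,0,0,0,0.78],[0.008,0.0036,0.01,0,0,0,0.78],[0.012,0.0054,0.015,0,0,0,0.78],[0.016,0.0072,0.02,0,0,0,0.78],[0.018,0.008,0.03,0,0,0,0.78],[0.018,0.008,0.06,0,0,0,0.78],[0.018,0.008,0.12,0,0,0,0.78],[0.018,0.008,0.12,0,0,0,0.78]]])

```text
clock: 5.7
eef_pos: [507.9, 44.9, 167.4]
eef_rot: [3.138, -0.001, 1.311]
wrist_force: [0.4, -0.1, 0.2]
finger_gap: 20.7
finger_force: 0.0
```

Request:
servo_tool(motion=[[[-0.057,-0.49,0,0.08,0,0.047,0.78],[-0.057,-0.49,0,0.08,0,0.047,0.78],[-0.057,-0.49,0,0.08,0,0.047,0.78],[-0.057,-0.49,0,0.08,0,0.047,0.78],[-0.057,-0.49,0,0.08,0,0.047,0.78],[-0.057,-0.49,0,0.08,0,0.047,0.78],[-0.057,-0.49,0,0.08,0,0.047,0.78],[-0.057,-0.49,0,0.08,0,0.047,0.78]]])

```text
clock: 6.5
eef_pos: [478.1, -199.6, 163.7]
eef_rot: [-3.093, -0.248, 1.453]
wrist_force: [1.0, 0.6, 0.0]
finger_gap: 20.7
finger_force: 0.0
```

```bash
python3 - <<'E'
from h import *
from scipy.spatial.transform import Rotation as R
s=manip.read_state(); print(s['clock'],s['eef_pos'],R.from_euler('xyz',s['eef_rot']).as_matrix().round(3))
c=grab('top'); im=c['frame']; x0,y0,x1,y1=175,125,345,245
hsv=cv2.cvtColor(im,cv2.COLOR_RGB2HSV).astype(int); H,S=hsv[...,0],hsv[...,1]
vv,uu=np.mgrid[:420,:560]; box=(uu>x0)&(uu<x1)&(vv>y0)&(vv<y1)
for n,m in dict(red=box&((H<5)|(H>174))&(S>170)&(uu>280),blue=box&(H>100)&(H<125)&(S>120)).items():
    p=np.array([P(c,u,v) for v,u in np.argwhere(m)])
    if n=='blue': p=p[p[:,2]>100]; print('plane',np.linalg.lstsq(np.c_[p[:,:2],np.ones(len(p))],p[:,2],rcond=None)[0])
    print(n,len(p),cv2.boxPoints(cv2.minAreaRect(p[:,:2].astype(np.float32))).round(1).tolist())
E
```

```text
6.5 [ 478.08565786 -199.57004143  163.74156137] [[ 0.114  0.993 -0.02 ]
 [ 0.963 -0.106  0.249]
 [ 0.245 -0.047 -0.968]]
red 525 [[456.1000061035156, -156.5], [504.70001220703125, -160.8000030517578], [515.0999755859375, -42.0], [466.5, -37.79999923706055]]
plane [-2.03308083e-04  2.78011024e-03  1.12842401e+02]
blue 1585 [[481.20001220703125, 29.799999237060547], [690.0, -25.399999618530273], [756.2000122070312, 224.8000030517578], [547.5, 280.1000061035156]]
```

Request:
servo_tool(motion=[[[-0.004,0,-0.1,0,0,0,0.78],[-0.004,0,-0.2,0,0,0,0.78],[-0.004,0,-0.28,0,0,0,0.78],[-0.004,0,-0.304,0,0,0,0.78],[-0.004,0,-0.304,0,0,0,0.78],[-0.004,0,-0.304,0,0,0,0.78]]])

```text
clock: 7.15
eef_pos: [477.4, -200.2, 14.2]
eef_rot: [-3.096, -0.246, 1.455]
wrist_force: [-0.8, 0.4, -0.1]
finger_gap: 20.6
finger_force: 0.0
```

Request:
servo_tool(motion=[[[0.002,0.02,0,0,0,0,0.78],[0.004,0.04,0,0,0,0,0.78],[0.006,0.06,0,0,0,0,0.78],[0.007,0.07,0,0,0,0,0.78],[0.008,0.08,0,0,0,0,0.78],[0.009,0.09,0,0,0,0,0.78],[0.01,0.1,0,0,0,0,0.78],[0.011,0.11,0,0,0,0,0.78],[0.011,0.11,0,0,0,0,0.78]]])

```text
clock: 8.05
eef_pos: [481.8, -144.6, 12.4]
eef_rot: [-3.094, -0.247, 1.454]
wrist_force: [0.7, -0.4, -0.6]
finger_gap: 20.7
finger_force: 0.0
```

Request:
servo_tool(motion=[[[0.0016,0.015,0,0,0,0,0.78],[0.0032,0.03,0,0,0,0,0.78],[0.0048,0.045,0,0,0,0,0.78],[0.0064,0.06,0,0,0,0,0.78],[0.008,0.075,0,0,0,0,0.78],[0.0096,0.09,0,0,0,0,0.78],[0.0112,0.105,0,0,0,0,0.78],[0.0128,0.12,0,0,0,0,0.78],[0.0128,0.12,0,0,0,0,0.78]]])

```text
clock: 8.95
eef_pos: [488.3, -84.3, 12.4]
eef_rot: [-3.094, -0.247, 1.454]
wrist_force: [0.0, -0.3, 0.3]
finger_gap: 20.8
finger_force: 0.0
```

```bash
python3 - <<'E'
from h import *
c=grab('side'); f=c['frame']
cv2.imwrite('pics/s1.png',cv2.resize(f[170:290,180:350,::-1],None,fx=4.7,fy=4.7,interpolation=cv2.INTER_CUBIC))
c=grab('top'); im=c['frame']; x0,y0,x1,y1=175,125,345,245
hsv=cv2.cvtColor(im,cv2.COLOR_RGB2HSV).astype(int); H,S=hsv[...,0],hsv[...,1]
vv,uu=np.mgrid[:420,:560]; m=(uu>265)&(uu<345)&(vv>195)&(vv<245)&((H<5)|(H>174))&(S>170)
p=np.array([P(c,u,v) for v,u in np.argwhere(m)])
print(len(p),cv2.boxPoints(cv2.minAreaRect(p[:,:2].astype(np.float32))).round(1).tolist())
E
```

```text
425 [[464.0, -69.9000015258789], [511.0, -75.30000305175781], [523.2999877929688, 31.700000762939453], [476.29998779296875, 37.099998474121094]]
```

View pics/s1.png

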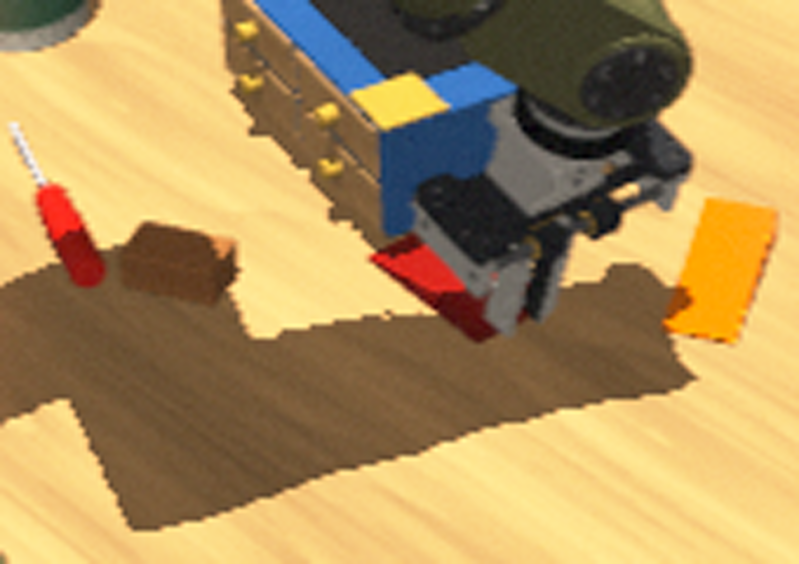

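The side crop shows the red wedge's tip passing under the chest corner at (400,255), with the fingers behind it at (510,290) and no contact with the chest. The foot sits 3 mm off the wedge's axis and about 40 mm of push remains, so I continue gently.

Request:
servo_tool(motion=[[[0.0011,0.01,0,0,0,0,0.78],[0.0022,0.02,0,0,0,0,0.78],[0.0034,0.03,0,0,0,0,0.78],[0.0045,0.04,0,0,0,0,0.78],[0.0054,0.048,0,0,0,0,0.78],[0.0063,0.056,0,0,0,0,0.78],[0.0063,0.056,0,0,0,0,0.78]]])

```text
clock: 9.75
eef_pos: [491.4, -56.7, 12.5]
eef_rot: [-3.094, -0.247, 1.454]
wrist_force: [0.4, -0.7, -0.4]
finger_gap: 20.8
finger_force: 0.0
```

Request:
servo_tool(motion=[[[0.0005,0.004,0,0,0,0,0.78],[0.0009,0.008,0,0,0,0,0.78],[0.0009,0.008,0,0,0,0,0.78]]])

```text
clock: 10.05
eef_pos: [491.9, -53.0, 12.4]
eef_rot: [-3.094, -0.247, 1.453]
wrist_force: [0.1, 0.2, -0.2]
finger_gap: 20.8
finger_force: 0.0
```

Request:
servo_tool(motion=[[[0.0005,0.004,0,0,0,0,0.78],[0.0005,0.004,0,0,0,0,0.78]]])

```text
clock: 10.25
eef_pos: [492.1, -51.0, 12.4]
eef_rot: [-3.094, -0.247, 1.453]
wrist_force: [0.0, -0.3, -0.8]
finger_gap: 20.6
finger_force: 0.1
```

Request:
servo_tool(motion=[[[0.0005,0.004,0,0,0,0,0.78],[0.0005,0.004,0,0,0,0,0.78]]])

```text
clock: 10.45
eef_pos: [492.4, -49.0, 12.4]
eef_rot: [-3.094, -0.247, 1.453]
wrist_force: [-0.5, 0.3, -0.4]
finger_gap: 21.0
finger_force: 0.1
```

Request:
servo_tool(motion=[[[0.0005,0.004,0,0,0,0,0.78],[0.0005,0.004,0,0,0,0,0.78]]])

```text
clock: 10.65
eef_pos: [492.6, -47.0, 12.4]
eef_rot: [-3.094, -0.247, 1.454]
wrist_force: [-0.8, -0.4, -0.2]
finger_gap: 21.0
finger_force: 0.1
```

Request:
servo_tool(motion=[[[0.0005,0.004,0,0,0,0,0.78],[0.0005,0.004,0,0,0,0,0.78]]])

```text
clock: 10.85
eef_pos: [492.9, -45.1, 12.5]
eef_rot: [-3.094, -0.246, 1.454]
wrist_force: [-0.2, -1.4, 0.3]
finger_gap: 20.6
finger_force: 0.7
```

Request:
servo_tool(motion=[[[0.0002,0.002,0,0,0,0,0.78],[0.0002,0.002,0,0,0,0,0.78]]])

```text
clock: 11.05
eef_pos: [493.0, -44.2, 12.5]
eef_rot: [-3.094, -0.246, 1.453]
wrist_force: [-0.9, -3.4, 0.1]
finger_gap: 20.5
finger_force: 1.4
```

Request:
servo_tool(motion=[[[0.0002,0.002,0,0,0,0,0.78],[0.0002,0.002,0,0,0,0,0.78]]])

```text
clock: 11.25
eef_pos: [493.1, -43.3, 12.4]
eef_rot: [-3.094, -0.246, 1.453]
wrist_force: [0.1, -3.8, -0.6]
finger_gap: 20.4
finger_force: 2.1
```

Request:
servo_tool(motion=[[[0.0002,0.002,0,0,0,0,0.78],[0.0002,0.002,0,0,0,0,0.78]]])

```text
clock: 11.45
eef_pos: [493.2, -42.3, 12.5]
eef_rot: [-3.094, -0.246, 1.453]
wrist_force: [-1.5, -5.5, 0.6]
finger_gap: 20.6
finger_force: 2.5
```

```bash
cat > chk.py <<'E'
from h import *
c=grab('top'); im=c['frame']
hsv=cv2.cvtColor(im,cv2.COLOR_RGB2HSV).astype(int); H,S=hsv[...,0],hsv[...,1]
vv,uu=np.mgrid[:420,:560]; box=(uu>175)&(uu<345)&(vv>125)&(vv<245)
for n,m in dict(red=box&(uu>260)&(vv>195)&((H<5)|(H>174))&(S>170),blue=box&(H>100)&(H<125)&(S>120)).items():
    p=np.array([P(c,u,v) for v,u in np.argwhere(m)])
    if n=='blue': p=p[p[:,2]>100]; print('plane',np.linalg.lstsq(np.c_[p[:,:2],np.ones(len(p))],p[:,2],rcond=None)[0])
    print(n,len(p),cv2.boxPoints(cv2.minAreaRect(p[:,:2].astype(np.float32))).round(1).tolist())
print(manip.read_state()['wrist_force'])
E
python3 chk.py
```

```text
red 233 [[469.0, -28.899999618530273], [516.2000122070312, -33.900001525878906], [524.9000244140625, 48.099998474121094], [477.70001220703125, 53.099998474121094]]
plane [-3.27491059e-04  8.06910538e-04  1.13337594e+02]
blue 1603 [[466.3999938964844, -23.899999618530273], [674.7000122070312, -79.9000015258789], [756.5, 224.1999969482422], [548.2000122070312, 280.29998779296875]]
[-0.81587884 -5.38878573  0.25871611]
```

Request:
servo_tool(motion=[[[-0.002,-0.02,0,0,0,0,0.78],[-0.006,-0.06,0,0,0,0,0.78],[-0.011,-0.1,0,0,0,0,0.78],[-0.011,-0.1,0.1,0,0,0,0.78],[-0.011,-0.1,0.2,0,0,0,0.78],[-0.011,-0.1,0.3,0,0,0,0.78],[-0.011,-0.1,0.335,0,0,0,0.78],[-0.011,-0.1,0.335,0,0,0,0.78]]])

```text
clock: 12.3
eef_pos: [488.5, -92.7, 182.7]
eef_rot: [-3.099, -0.246, 1.455]
wrist_force: [0.2, -0.9, -0.1]
finger_gap: 20.5
finger_force: 0.0
```

```bash
python3 chk.py; python3 - <<'E'
from h import *
from scipy.spatial.transform import Rotation as R
s=manip.read_state(); d=(R.from_euler('xyz',[np.pi,0,1.31])*R.from_euler('xyz',s['eef_rot']).inv()).as_rotvec()/np.pi
print(s['clock'],s['eef_pos'],(np.array([506,45,180])-s['eef_pos'])/500,d)
cv2.imwrite('pics/t2.png',cv2.resize(load('top')['frame'][125:245,175:345,::-1],None,fx=4.7,fy=4.7,interpolation=cv2.INTER_CUBIC))
E
```

```text
red 278 [[468.1000061035156, -29.100000381469727], [515.5, -34.79999923706055], [525.2999877929688, 47.400001525878906], [478.0, 53.0]]
plane [-4.43455174e-03 -6.07573486e-03  1.16909107e+02]
blue 1598 [[450.0, -86.0], [658.5999755859375, -141.6999969482422], [756.2999877929688, 224.3000030517578], [547.7999877929688, 280.0]]
[-0.28555131 -1.06482524 -0.15050699]
12.35 [487.79415022 -92.44265797 180.44131289] [ 0.0364117   0.27488532 -0.00088263] [-0.07989492  0.00050981 -0.04730213]
```

View pics/t2.png

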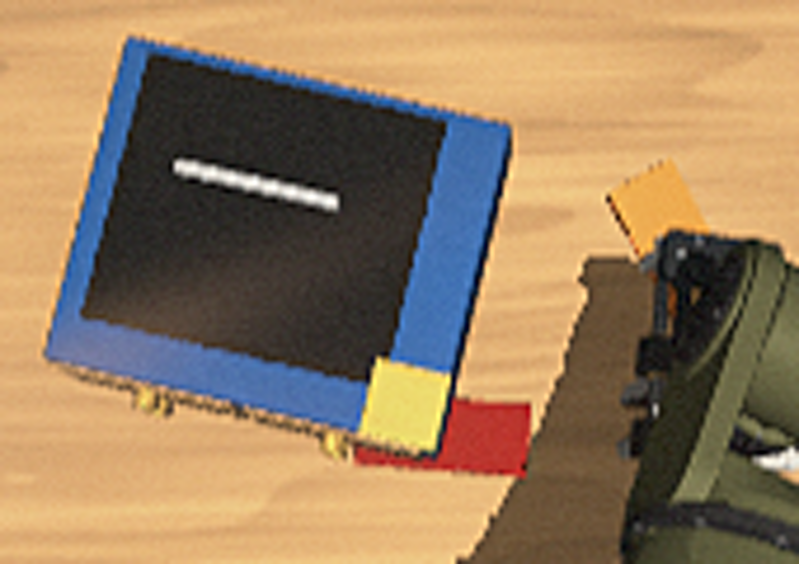

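The crop shows the wedge tucked under the brass corner at (450,430) and the chest not moved. Next is the final press.

Request:
servo_tool(motion=[[[0.036,0.275,0,-0.08,0,-0.047,0.78],[0.036,0.275,0,-0.08,0,-0.047,0.78],[0.036,0.275,0,-0.08,0,-0.047,0.78],[0.036,0.275,0,-0.08,0,-0.047,0.78],[0.036,0.275,-0.06,-0.08,0,-0.047,0.78],[0.036,0.275,-0.1,-0.08,0,-0.047,0.78],[0.036,0.275,-0.12,-0.08,0,-0.047,0.78],[0.036,0.275,-0.12,-0.08,0,-0.047,0.78]]])

```text
clock: 13.15
eef_pos: [504.8, 44.9, 118.1]
eef_rot: [-3.138, 0.001, 1.31]
wrist_force: [-0.4, -0.5, 0.6]
finger_gap: 20.8
finger_force: 0.0
```

Request:
servo_tool(motion=[[[0,0,-0.002,0,0,0,0.78],[0,0,-0.004,0,0,0,0.78],[0,0,-0.006,0,0,0,0.78],[0,0,-0.006,0,0,0,0.78]]])

```text
clock: 13.55
eef_pos: [505.8, 45.3, 117.3]
eef_rot: [3.141, -0.0, 1.311]
wrist_force: [-0.2, 0.3, -0.3]
finger_gap: 20.7
finger_force: 0.0
```

Request:
servo_tool(motion=[[[0,0,-0.002,0,0,0,0.78],[0,0,-0.004,0,0,0,0.78],[0,0,-0.004,0,0,0,0.78]]])

```text
clock: 13.85
eef_pos: [505.8, 45.3, 115.7]
eef_rot: [3.141, 0.0, 1.311]
wrist_force: [-4.3, -1.2, 9.9]
finger_gap: 20.7
finger_force: 4.6
```

Request:
servo_tool(motion=[[[0,0,-0.001,0,0,0,0.78],[0,0,-0.001,0,0,0,0.78]]])

```text
clock: 14.05
eef_pos: [505.8, 45.3, 115.6]
eef_rot: [3.141, 0.0, 1.311]
wrist_force: [-6.0, -1.3, 14.5]
finger_gap: 20.6
finger_force: 6.8
```

Request:
servo_tool(motion=[[[-0.001,-0.0004,-0.0006,0,0,0,0.78],[-0.001,-0.0004,-0.0006,0,0,0,0.78],[-0.001,-0.0004,-0.0006,0,0,0,0.78],[-0.001,-0.0004,-0.0006,0,0,0,0.78],[-0.001,-0.0004,-0.0006,0,0,0,0.78],[-0.001,-0.0004,-0.0006,0,0,0,0.78]]])

```text
clock: 14.65
eef_pos: [505.7, 45.2, 115.5]
eef_rot: [3.14, -0.001, 1.311]
wrist_force: [-4.4, -0.2, 13.8]
finger_gap: 20.4
finger_force: 7.0
```

Request:
servo_tool(motion=[[[0,0,0,0,0,0,0.78],[0,0,0,0,0,0,0.78],[0,0,0,0,0,0,0.78],[0,0,0,0,0,0,0.78],[0,0,0,0,0,0,0.78],[0,0,0,0,0,0,0.78],[0,0,0,0,0,0,0.78],[0,0,0,0,0,0,0.78]]])

```text
clock: 15.45
eef_pos: [505.7, 45.2, 115.5]
eef_rot: [3.14, -0.001, 1.311]
wrist_force: [-3.1, 0.5, 14.5]
finger_gap: 20.9
finger_force: 7.0
```

```bash
python3 - <<'E'
from h import *
c=grab('side')
cv2.imwrite('pics/s2.png',cv2.resize(c['frame'][150:270,180:350,::-1],None,fx=4.7,fy=4.7,interpolation=cv2.INTER_CUBIC))
s=manip.read_state();print(s['clock'],s['eef_pos'],s['wrist_force'])
E
```

```text
15.5 [505.70223852  45.22200741 115.50339064] [-4.09762141e+00 -6.21593291e-03  1.38359114e+01]
```

View pics/s2.png

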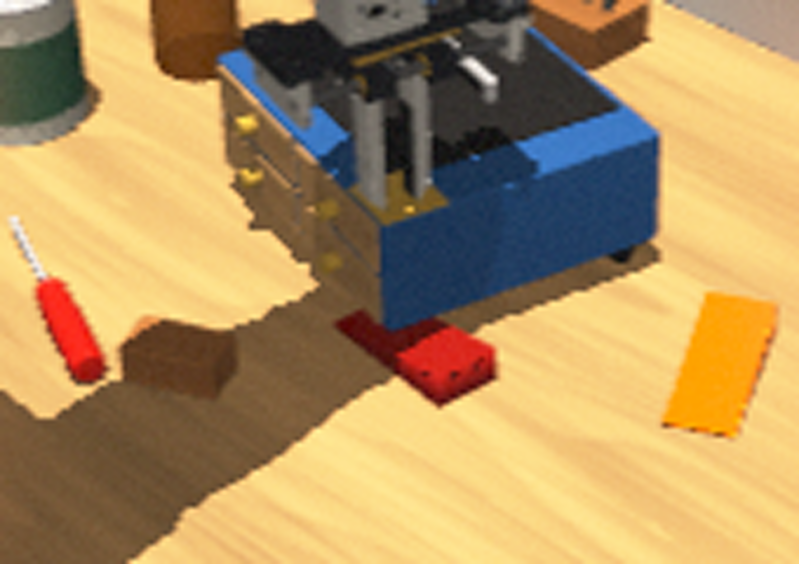

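The crop shows the fingers on the brass plate at (400,195), the wedge flat under the corner at (420,350) and the chest level. The press holds steady at about 14 N, so I hand in.

```bash
python3 -c "
from cell import manip
print(manip.sign_off())"
```

```text
the job is handed in; nothing more can be done
None
```

I handed the job in with the fingers still holding the brass corner down at about 14 N. The wedge is tight under the short foot, and the chest looks level and has not visibly moved; sign-off returned no verdict.

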